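# Set and lock the pressure dial of a petal-cutting roller press

### The job

The lock ring under the pressure dial on top of the roller press has been slackened. Turn the dial until its pointer stands at the setting tab on the scale, then tighten the lock ring clockwise until it is nipped firmly, without dragging the dial off its setting. Leave the tab, the cutting die and the things around the press where they are.

Things in the scene. Friction and masses are not known exactly. Their poses are not given: they have to be found in the camera images.
- dial_grip (a point): Pressure dial, inner upper knob of the concentric pair on the press: black skirt 38 mm across, on it a bar grip 34 x 12 mm, 22 mm high, white line on its pointer half. Point: middle of the bar, on the common upright axis; bar top 11 mm above, bar foot 11 mm below. Turns with the dial: pointer along its own -x, bar along x, z up. Turns at about 0.65 N m and carries the ring with it.
- pointer_tip (a point): Tip of the dial's pointer nose, 24 mm from the dial's axis along the dial's -x, 11 mm below dial_grip; turns with the dial, axes as dial_grip. At the start it stands 0.4 to 1.5 rad clockwise (seen from above) of the tab, so the dial has to go counter-clockwise. The dial's end stops lie well past the tab.
- tab_mark (a point): Setting tab: dark steel clip 16 mm wide, 4 mm high, on the rim of the light round scale plate (128 mm across) below dial and ring, its peak inwards. Point: top of the tab near its peak, 46 mm from the dial's axis, 42 mm below dial_grip; its own -x points from the axis out through the tab, z up. The dial is set when the -x of dial_grip and of tab_mark point the same way. Leave the tab alone.
- ring_middle (a point): Lock ring, outer lower knob of the pair: knurled round steel ring 56 mm across, 20 mm high, under the dial's skirt. Point: its centre, half-way up, on the common axis, 28 mm below dial_grip; does not turn with the ring. Scale plate top 18 mm below the point, tab top 14 mm below it, ring top 10 mm above, bar grip top 39 mm above. It runs on the dial's hub; clockwise from above tightens.
- ring_bite (a joint): Turn of the lock ring past its first bite on the wave washer under it, rad: 0 while slack, nipped firmly at 0.03 to 0.06. It starts 0.2 to 1.2 rad slack (cannot be seen), runs at 0.05 N m; at the bite the torque jumps to 0.2 N m, then rises 5 N m per rad. Nip it to 0.35 to 0.5 N m while turning (held still it reads about 0.2 less); at 0.65 N m it drags the dial round. Let go, it stays nipped.
- tape: Roll of yellow tape lying flat on the table, 90 mm across, 24 mm high; origin at the centre of its underside. Leave alone.
- die: Cutting die, a plywood block 85 x 85 x 15 mm with a steel flower outline, lying on the press's white bed on the robot's side of the head; origin at the centre of its underside. Leave alone.
- jar: Clear jar with a white lid, 70 mm across, 85 mm high; origin at the centre of its underside. Leave alone.
- flowers: Brown pot of foam flowers, pot 110 mm across, 85 mm high, flowers to about 190 mm; origin at the centre of its underside. Leave alone.
- press: Grey hand-cranked roller press, base 260 x 280 mm, head beam 170 mm high, crank on its left side; fixed to the table; origin under its middle, on the axis of the dial; x points away from the operator's side, z is up.

How it is judged:
By the outcome, as a careful person would: the job done as asked, in the order asked, and still so for the second after the job is handed in, with the robot touching nothing.
It also fails if it takes over 61 s, if anything falls off the work surface, if the arm or the gripper's body presses on something with over 40 N, if the wrist force passes 120 N, or if a joint passes its speed limit or range.

### The arm

A 6-joint arm with a two-finger parallel gripper is mounted at the origin on the work surface. World frame = base frame: x ahead of the robot, y to its left, z up, the work surface at z = 0. Lengths are in m, angles in rad, forces in N, time in s.
With the tool pointing down it reaches from about 0.425 to 0.925 m from the base axis. Payload 12.5 kg.
Tool frame: the origin (TCP) lies midway between the tips of the shut fingers; the grasp point (between the pads) lies robot.hold_point_z behind it (robot.hold_point_z is the distance from the TCP to the grasp point, in m); y points along the fingers, x is the direction in which the jaws open and shut, and the axes are right-handed (so a half turn about y gives the same grasp; the last joint's range is limited). The gripper opens to 85 mm and grips with 20 to 120 N. Pads are 22 mm wide; open, the fingers measure 114 mm over their backs; the gripper's body (76 mm by 85 mm) begins 54 mm behind the grasp point. The pads swing forward as they close: fully open they stand 13 mm farther back than shut.
Start: joints at [1.11, 0.491, 1.559, -0, 1.092, -0.106], TCP at [0.217, 0.586, 0.231] pointing down, gripper open.
Joint ranges: [-3.1, 3.1], [-0.84, 2.19], [0.05, 2.79], [-1.13, 4.28], [0.06, 2.93], [-2.69, 2.69]. Speed limits (rad/s): [2.22, 2.22, 2.79, 3.14, 3.14, 3.14].

### API

Orientations are given as a 3x3 rotation matrix whose columns are the frame's x, y, z axes.
In Python, from cell import robot gives the robot as it stands. The module is installed in compiled form; this text tells all that it offers.
- The arm moves only by the shell command python3 -m creep 'ROWS' [OPENING]. ROWS is JSON, one flat list of numbers, 4 for each row, row after row: the shift along the tool's x, y, z in cm, then the turn about the tool's y in rad. In form: [dx, dy, dz, roll, dx, dy, dz, roll, ...]. A call has 1 to 12 rows; each row shifts and turns the pose as measured when the row begins, along the tool's axes as they then stand; what a row does not reach is not made up. A row lasts 1/12 s, in which the tool goes at most 41.7 mm and 7.16 degrees, less where a joint would pass 70% of its speed; a pose out of reach is approached as far as the arm can. A call with a gripper value outside its range is refused whole. OPENING is the opening, from 0 (shut) to 1 (fully open), set as the call begins (- or left out, the last holds). The fingers move at their own pace and stop on an object; the grip force is fixed at half the most. Time passes only in rows, so rows that do not move let the fingers close. It gives the time, the measured TCP pose, the force and the opening at its end, in the units of the state.
- robot.get_state(): the state, without advancing time (a new reading comes with each control period).
- robot.read_camera(name): name is "scene" or "top" or "wrist"; returns the picture (480x640x3 uint8, red, green, blue); there is no depth.
- robot.get_calibration(name): a dict with "fovy" (degrees; the focal length in pixels is half the picture's height over the tangent of half this angle, whatever the lens; pixels are square), "cx", "cy" (the principal point, pixels), "xyz" and "attitude" of the camera in the world. Camera axes: x right, y down, z forward; pixel columns grow to the right and rows downward; lengths in m; the calibration is good to about 2 mm. A picture is of the moment at which its call begins: read the wrist's pose just before it. get_calibration takes no time and is no camera call; for the wrist camera it gives the pose at the moment of the call.
- robot.close_job(): hands the job in, once; it reports no verdict.
The state is a dict: "time": time; "qpos": joint angles; "qvel": joint speeds; "joint_efforts": joint torques, N m; "tool_pos": TCP position; "tcp_rot": TCP orientation; "force": force on the tool from outside, world axes, zero at the start; "torque": the same for the moment, N m; "opening": opening from 0.0 (shut) to 1.0 (fully open).
Only numpy, scipy, OpenCV 4.12 (cv2) and the standard library are available. Lean on these libraries where they do the work, as an engineer would, in place of code of your own. Each camera call takes 0.05 s, during which the arm holds its last target.

## Working session

There is one attempt and no reset: what is moved stays moved. The work goes in short steps, Python scripts to look and compute and a shell command to move; the robot and the scene stay as the last step left them, time stands still between calls to the robot, and variables do not carry over. Pictures are saved under pics/ and viewed, and the job is handed in when it is done.

```bash
ls; mkdir -p pics
python3 - <<'E'
from cell import robot
import cv2,numpy as np
np.set_printoptions(precision=4,suppress=True)
for n in ["scene","top","wrist"]:
    c=robot.get_calibration(n); print(n,c)
    cv2.imwrite(f"pics/{n}0.png",robot.read_camera(n)[:,:,::-1])
s=robot.get_state();print(s, robot.hold_point_z)
E
```

```text
pics
scene {'fovy': 48.77594618434969, 'cx': 319.93202026026853, 'cy': 244.9111299307358, 'xyz': array([1.2479, 0.3964, 1.0389]), 'attitude': array([[-0.4536,  0.6578, -0.6013],
       [ 0.891 ,  0.348 , -0.2914],
       [ 0.0175, -0.668 , -0.744 ]])}
top {'fovy': 55.23077709733869, 'cx': 323.2513308661672, 'cy': 241.07990120006943, 'xyz': array([0.3969, 0.0376, 1.2712]), 'attitude': array([[ 0.011 , -0.9925,  0.1214],
       [-0.9999, -0.0114, -0.003 ],
       [ 0.0044, -0.1213, -0.9926]])}
wrist {'fovy': 61.22386876562337, 'cx': 327.0283586683404, 'cy': 239.31620319410206, 'xyz': array([0.1504, 0.6111, 0.3744]), 'attitude': array([[ 0.3477,  0.8997,  0.2639],
       [ 0.9376, -0.3333, -0.099 ],
       [-0.0011,  0.2818, -0.9595]])}
{'time': 0.15, 'qpos': array([ 1.1104,  0.4914,  1.5593,  0.    ,  1.0917, -0.1056]), 'qvel': array([-0.0019, -0.0022, -0.0015,  0.0024, -0.002 ,  0.0011]), 'joint_efforts': array([  0.0015, -61.8711, -26.1685,  -0.0001,   0.0033,   0.    ]), 'tool_pos': array([0.217 , 0.5859, 0.2309]), 'tcp_rot': array([[ 0.3474, -0.0004, -0.9377],
       [ 0.9377, -0.0007,  0.3474],
       [-0.0008, -1.    ,  0.0001]]), 'force': array([-0.8913,  0.6021,  1.3098]), 'torque': array([ 0.0332, -0.0148,  0.0212]), 'opening': 0.9995322477880269} 0.0187
```

View pictures.

View pics/scene0.png

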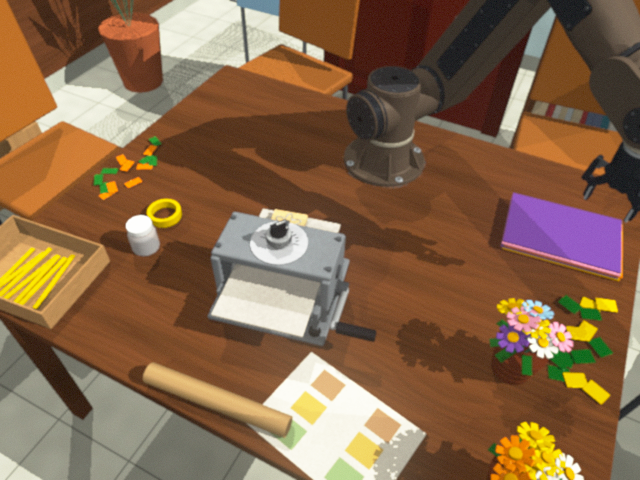

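View pics/top0.png

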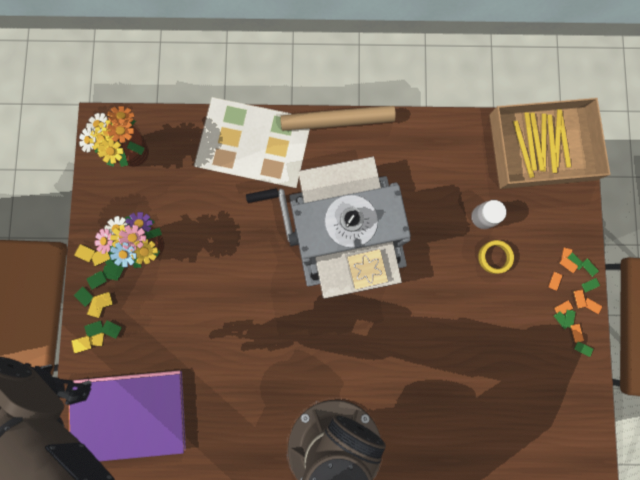

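View pics/wrist0.png

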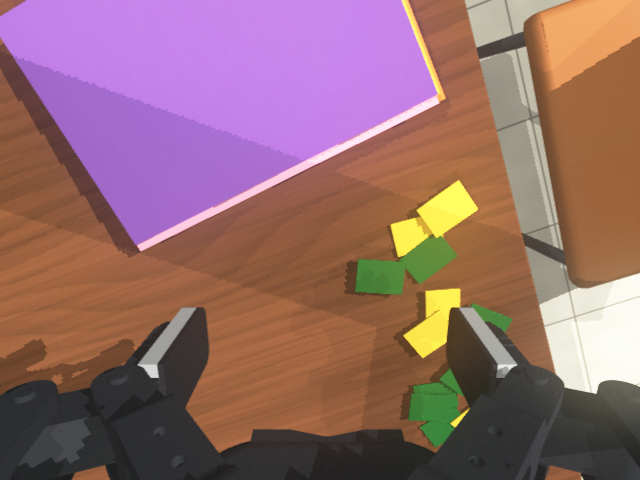

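Run:
```python
import cv2
t=cv2.imread("pics/top0.png")[170:270,290:420]; cv2.imwrite("pics/t0c.png",cv2.resize(t,None,fx=6,fy=6,interpolation=2))
t=cv2.imread("pics/scene0.png")[200:280,220:340]; cv2.imwrite("pics/s0c.png",cv2.resize(t,None,fx=6,fy=6,interpolation=2))
```

```text
(no output)
```

View pics/t0c.png

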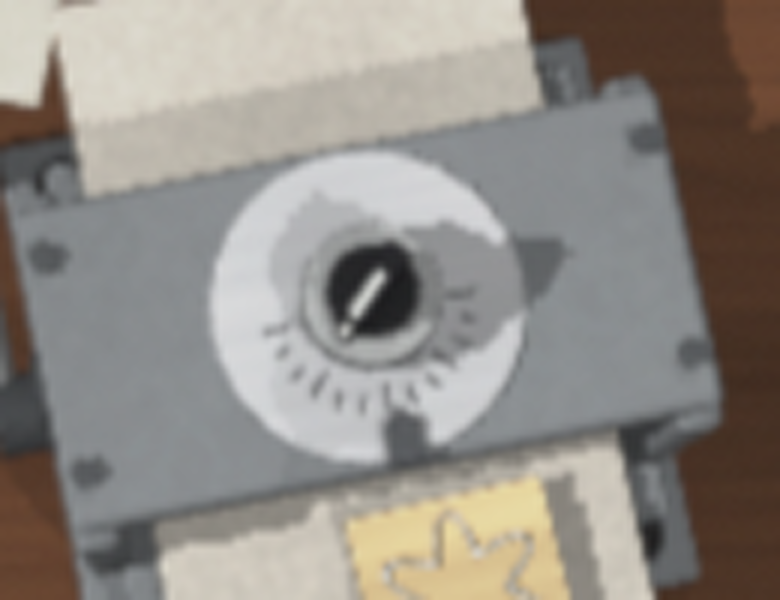

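View pics/s0c.png

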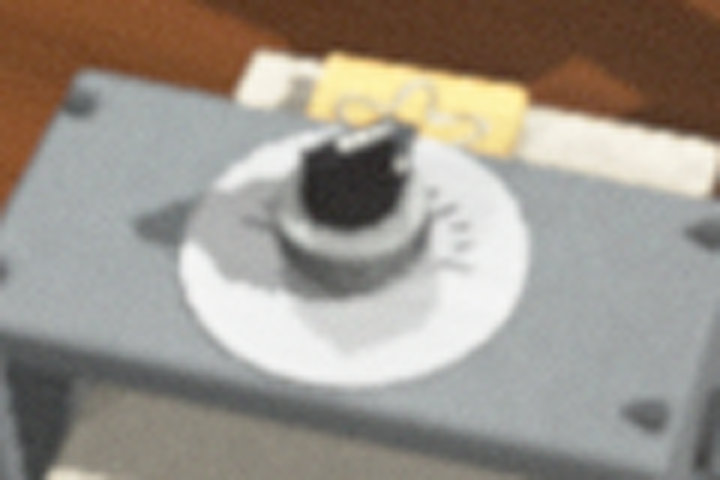

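```bash
cat > h.py <<'E'
from cell import robot
import cv2,numpy as np
np.set_printoptions(precision=4,suppress=True)
def ray(c,u,v):
    f=240/np.tan(np.radians(c["fovy"])/2)
    d=c["attitude"]@np.array([(u-c["cx"])/f,(v-c["cy"])/f,1]); return c["xyz"],d/np.linalg.norm(d)
def tri(rs):
    A=np.zeros((3,3));b=np.zeros(3)
    for o,d in rs:
        P=np.eye(3)-np.outer(d,d);A+=P;b+=P@o
    p=np.linalg.solve(A,b); return p,[np.linalg.norm((np.eye(3)-np.outer(d,d))@(p-o)) for o,d in rs]
def atz(c,u,v,z):
    o,d=ray(c,u,v); return o+d*(z-o[2])/d[2]
def proj(c,p):
    f=240/np.tan(np.radians(c["fovy"])/2)
    q=c["attitude"].T@(np.asarray(p)-c["xyz"]); return q[:2]/q[2]*f+[c["cx"],c["cy"]]
def st():
    s=robot.get_state();R=s["tcp_rot"];print("t",s["time"],"p",s["tool_pos"],"yaw x",np.arctan2(R[1,0],R[0,0]),"ydir",R[:,1],"F",s["force"],"T",s["torque"],"q",s["qpos"],"op",s["opening"]);return s
E
python3 - <<'E'
from h import *
t=robot.get_calibration("top");s=robot.get_calibration("scene")
print(tri([ray(t,351.5,221.2),ray(s,279.2,242.5)]))
for z in (.17,.172,.175,.18):print(atz(t,351.5,221.2,z),atz(s,279.2,242.5,z))
w=robot.get_calibration("wrist");S=robot.get_state()
print(S["tcp_rot"].T@w["attitude"],S["tcp_rot"].T@(w["xyz"]-S["tool_pos"]))
E
```

```text
(array([ 0.5802, -0.0312,  0.1672]), [np.float64(0.0030976101541956226), np.float64(0.003097610154195572)])
[ 0.5811 -0.0339  0.17  ] [ 0.5814 -0.0269  0.17  ]
[ 0.5808 -0.0337  0.172 ] [ 0.5829 -0.0259  0.172 ]
[ 0.5802 -0.0335  0.175 ] [ 0.5852 -0.0245  0.175 ]
[ 0.5794 -0.0332  0.18  ] [ 0.589 -0.022  0.18 ]
[[ 1.     -0.0002 -0.0002]
 [ 0.0001 -0.2819  0.9594]
 [-0.0003 -0.9594 -0.2819]] [ 0.0003 -0.1436  0.0712]
```

```bash
python3 -m creep '[0,-3,0,0,0,-3,0,0,0,-3,0,0,-2.5,0,-3.1,0,-2.5,0,-3.1,0,-2.5,0,-3.1,0,-2.5,0,-3.1,0,-2.5,0,-3.1,0,-2.5,0,-3.1,0,-2.5,0,-3.1,0,-2.5,0,-3.1,0,-2.5,0,-3.1,0]'; python3 -c "
from h import *
s=st();print(s['tcp_rot'].T@(np.array([.581,-.031,.32])-s['tool_pos']))"
```

```text
time: 1.15
tool_pos: [0.4029, 0.2703, 0.3227]
tcp_rot: [[0.337, -0.002, -0.942], [0.942, -0.005, 0.337], [-0.005, -1.0, 0.001]]
force: [0.5, 0.6, 0.2]
opening: 1.001
t 1.15 p [0.4029 0.2703 0.3227] yaw x 1.227199929552034 ydir [-0.0023 -0.0047 -1.    ] F [0.4984 0.5992 0.1838] T [-0.0134 -0.0618 -0.0286] q [ 0.4563  0.2006  1.754  -0.0034  1.1911 -0.7696] op 1.0010911632122368
[-0.2237  0.0037 -0.2692]
```

```bash
python3 -m creep '[-2.5,0,-3.0,0,-2.5,0,-3.0,0,-2.5,0,-3.0,0,-2.5,0,-3.0,0,-2.5,0,-3.0,0,-2.5,0,-3.0,0,-2.5,0,-3.0,0,-2.5,0,-3.0,0,-2,0,-2.5,0,0,0,0,0]'; python3 -c "
from h import *
s=st();print(s['tcp_rot'].T@(np.array([.581,-.031,.32])-s['tool_pos']))
c=robot.get_calibration('wrist');im=robot.read_camera('wrist');cv2.imwrite('pics/w1.png',im[:,:,::-1]);np.save('c1.npy',c,allow_pickle=True)
for z in (.172,.217): print(proj(c,[.581,-.031,z]))"
```

```text
time: 1.98
tool_pos: [0.5853, -0.0494, 0.3225]
tcp_rot: [[0.342, -0.003, -0.94], [0.94, -0.005, 0.342], [-0.006, -1.0, 0.001]]
force: [0.6, 0.5, -0.6]
opening: 1.003
t 1.9833 p [ 0.5853 -0.0494  0.3225] yaw x 1.2220064717838441 ydir [-0.0031 -0.0052 -1.    ] F [ 0.5878  0.4707 -0.6228] T [ 0.0087  0.0007 -0.0319] q [-0.1942  0.3603  1.525  -0.006   1.2583 -1.4143] op 1.0027198601668998
[0.0159 0.0024 0.0103]
[349.4075 206.4041]
[352.747  220.8639]
```

View pics/w1.png

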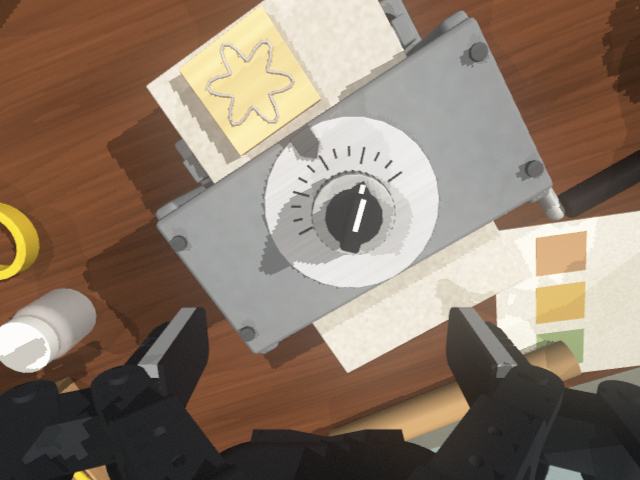

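```bash
python3 -c "
import cv2
t=cv2.imread('pics/w1.png')[105:300,250:450]; cv2.imwrite('pics/w1c.png',cv2.resize(t,None,fx=3,fy=3,interpolation=2))"
```

```text
(no output)
```

View pics/w1c.png

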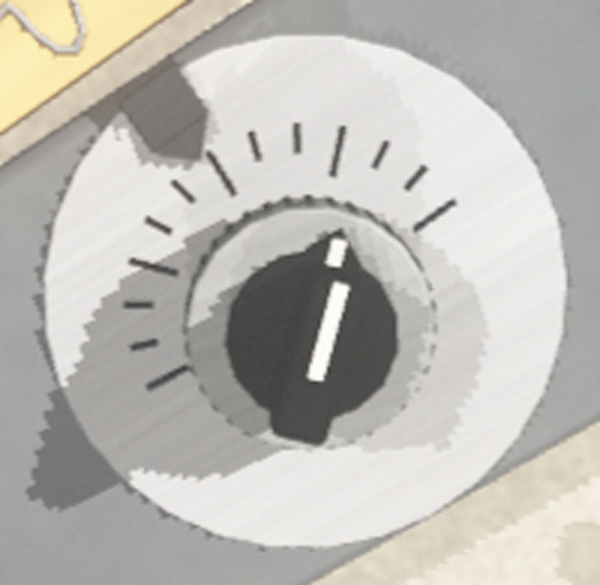

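```bash
python3 -c "
from h import *
c=np.load('c1.npy',allow_pickle=True).item()
t=robot.get_calibration('top');s=robot.get_calibration('scene')
rw=ray(c,351.7,202.2)
print(tri([rw,ray(t,351.5,221.2)]),tri([rw,ray(s,279.2,242.5)]),tri([rw,ray(t,351.5,221.2),ray(s,279.2,242.5)]))
for z in (.17,.172,.175):print(atz(c,351.7,202.2,z))
f=lambda x,y,z:atz(c,x/3+250,y/3+105,z)
a=f(316,380,.229);b=f(342,284,.229);d=(b-a);print(a,b,np.arctan2(d[1],d[0]))
b=f(340,232,.207);print(b)
# diameter check
for z in (.165,.17,.175):print(np.linalg.norm(f(43,291,z)-f(567,291,z)),np.linalg.norm(f(305,35,z)-f(305,548,z)))
"
python3 -m creep '[1,4,0.7,0,1,3,0.7,0,0,0,0,0]'; python3 -c "
from h import *
st()
c=robot.get_calibration('wrist');im=robot.read_camera('wrist');cv2.imwrite('pics/w2.png',im[:,:,::-1]);np.save('c2.npy',c,allow_pickle=True)"
```

```text
(array([ 0.5701, -0.029 ,  0.2236]), [np.float64(0.0023935934595542005), np.float64(0.002393593459554294)]) (array([ 0.5795, -0.0283,  0.1674]), [np.float64(0.00016544933498144592), np.float64(0.00016544933498152334)]) (array([ 0.5801, -0.0302,  0.1676]), [np.float64(0.001864423785409101), np.float64(0.004032824792978007), np.float64(0.002177072191632323)])
[ 0.579  -0.0284  0.17  ]
[ 0.5786 -0.0284  0.172 ]
[ 0.578  -0.0283  0.175 ]
[ 0.5849 -0.0314  0.229 ] [ 0.5681 -0.0202  0.229 ] 2.5554601820895386
[ 0.5618 -0.0167  0.207 ]
0.1314973069035559 0.1311833353386401
0.1293143537149335 0.12900559431173356
0.12713140052631117 0.126827853284827
time: 2.28
tool_pos: [0.5774, -0.0243, 0.2517]
tcp_rot: [[0.344, -0.001, -0.939], [0.939, -0.005, 0.344], [-0.005, -1.0, -0.0]]
force: [-0.3, 0.2, -0.9]
opening: 0.999
t 2.2833 p [ 0.5774 -0.0243  0.2517] yaw x 1.2192948007841884 ydir [-0.0012 -0.0047 -1.    ] F [-0.3427  0.2474 -0.8755] T [-0.0076 -0.0145 -0.0444] q [-0.1542  0.404   1.6508 -0.0055  1.0873 -1.3709] op 0.9993146910035929
```

View pics/w2.png

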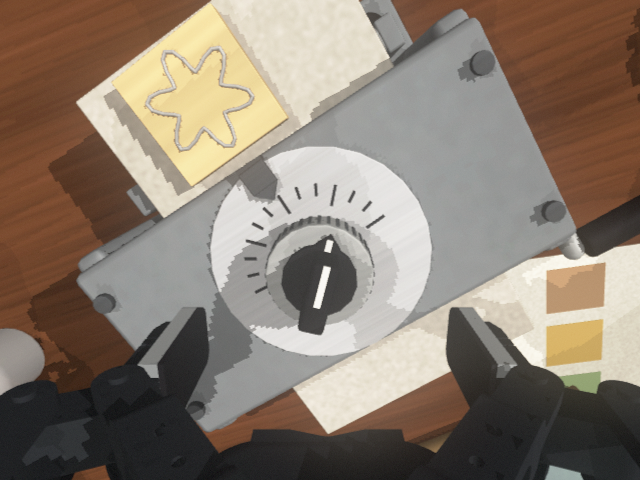

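```bash
python3 -c "
import cv2
im=cv2.imread('pics/w2.png')
cv2.imwrite('pics/w2c.png',cv2.resize(im[140:365,200:440],None,fx=2.6,fy=2.6,interpolation=2))
cv2.imwrite('pics/w2t.png',cv2.resize(im[145:215,220:300],None,fx=8,fy=8,interpolation=2))"
```

```text
(no output)
```

View pics/w2c.png

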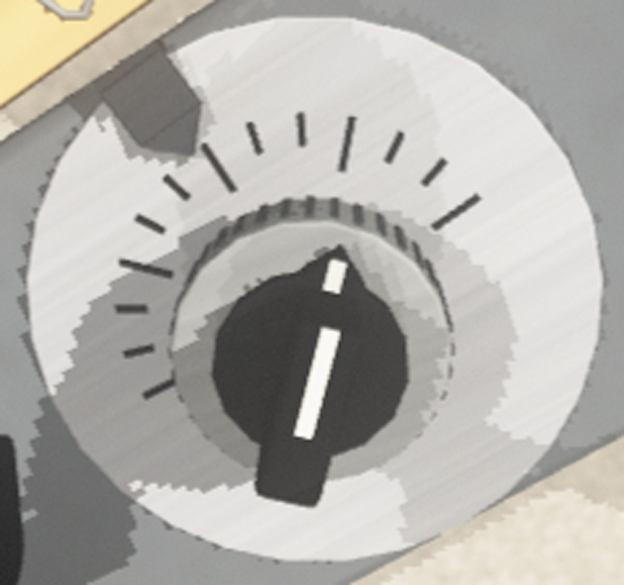

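View pics/w2t.png

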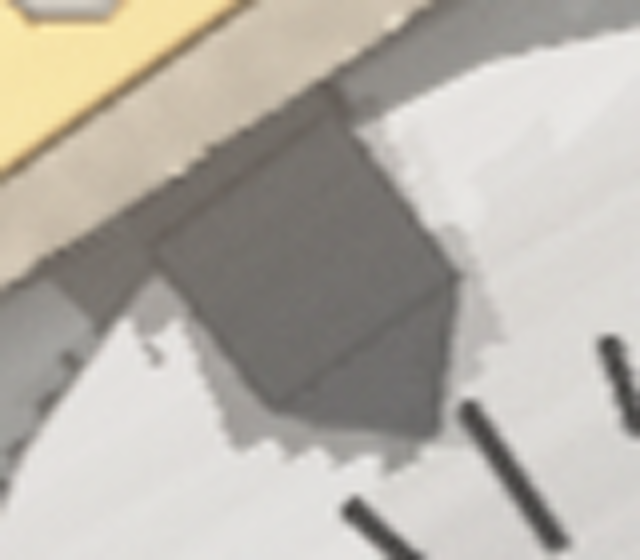

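```bash
cat >> h.py <<'E'
def rectify(im,c,z,cx,cy,sc=4000,n=600):
    # world-> out px: u=n/2 -(y-cy)*sc ; v=n/2-(x-cx)*sc  (x up, y left: seen from above)
    w=[(cx+a,cy+b,z) for a,b in((.07,.07),(.07,-.07),(-.07,-.07),(-.07,.07))]
    src=np.float32([proj(c,p) for p in w]);dst=np.float32([[n/2-(p[1]-cy)*sc,n/2-(p[0]-cx)*sc] for p in w])
    return cv2.warpPerspective(im,cv2.getPerspectiveTransform(src,dst),(n,n),flags=cv2.INTER_CUBIC)
E
python3 - <<'E'
from h import *
from scipy.optimize import least_squares
ims=[]
for k in (1,2):
    im=cv2.imread(f'pics/w{k}.png');c=np.load(f'c{k}.npy',allow_pickle=True).item()
    r=rectify(im,c,.171,.579,-.0285); 
    cv2.circle(r,(300,300),256,(0,0,255),1);cv2.circle(r,(300,300),2,(0,0,255),-1)
    cv2.imwrite(f'pics/r{k}.png',r)
E
```

```text
(no output)
```

View pics/r2.png

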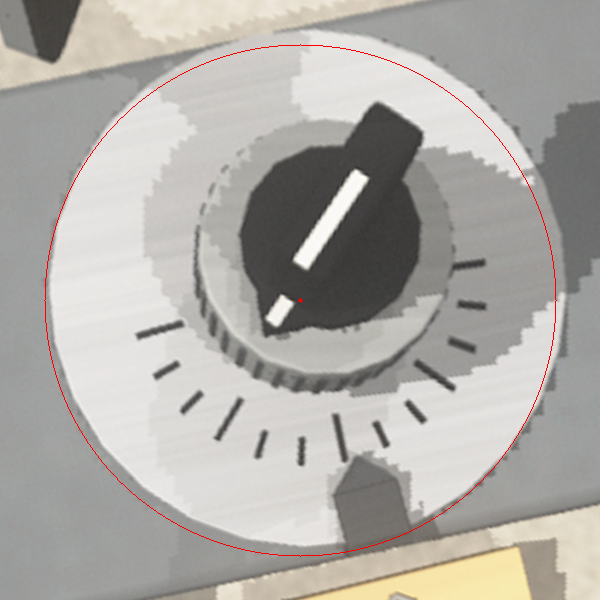

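View pics/r1.png

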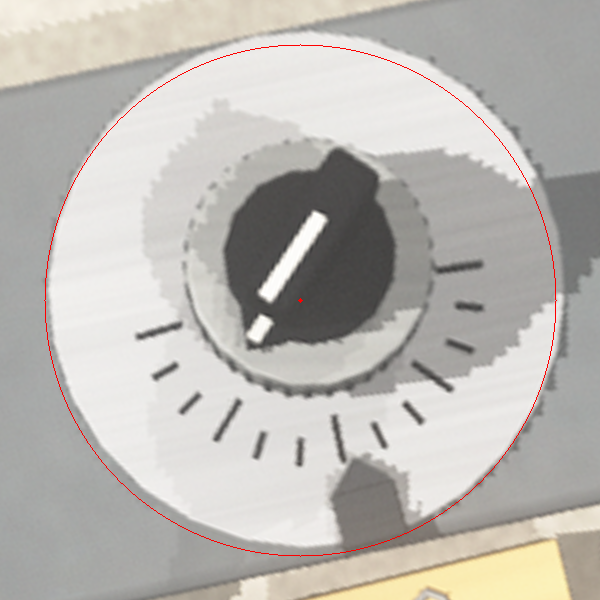

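```bash
python3 - <<'E'
from h import *
zp=.1733
for k in(1,2):
    im=cv2.imread(f'pics/w{k}.png');c=np.load(f'c{k}.npy',allow_pickle=True).item()
    r=rectify(im,c,zp+.057,.5815,-.030);cv2.circle(r,(300,300),2,(0,0,255),-1);cv2.imwrite(f'pics/rb{k}.png',r)
    r=rectify(im,c,zp+.004,.5815,-.030);cv2.circle(r,(300,300),2,(0,0,255),-1)
    cv2.imwrite(f'pics/rt{k}.png',r)
E
python3 - <<'E'
import cv2,numpy as np
a=[cv2.imread(f'pics/r{x}{k}.png') for x,k in(('b',1),('b',2))]
b=[cv2.imread(f'pics/r{x}{k}.png')[300:600,150:450] for x,k in(('t',1),('t',2))]
cv2.imwrite('pics/bb.png',np.hstack([x[100:500,100:500] for x in a]))
cv2.imwrite('pics/tt.png',np.hstack(b))
E
```

```text
(no output)
```

View pics/bb.png

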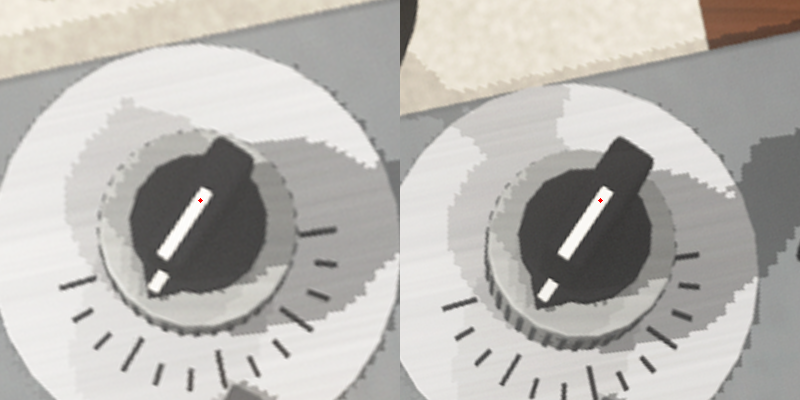

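View pics/tt.png

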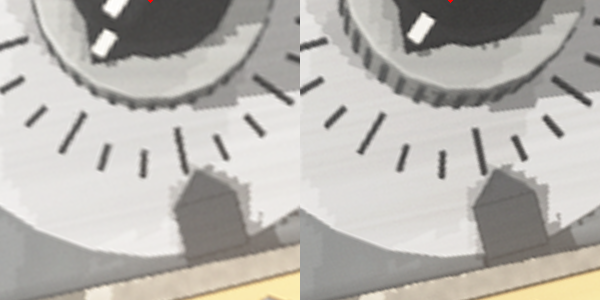

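```bash
cat >> h.py <<'E'
def line_angle(k,cx=.5808,cy=-.0293,z=.2303):
    im=cv2.imread(f'pics/w{k}.png');c=np.load(f'c{k}.npy',allow_pickle=True).item()
    r=rectify(im,c,z,cx,cy,8000,480)
    # white connected comps surrounded by dark
    m=(r.min(2)>200).astype(np.uint8);n,l,s,ce=cv2.connectedComponentsWithStats(m)
    for i in range(1,n):
        if 400<s[i,4]<12000:
            ys,xs=np.where(l==i);p=np.c_[-ys,-xs].astype(float)  # world x,y
            rect=cv2.minAreaRect(np.c_[xs,ys].astype(np.float32))
            if max(rect[1])<250 and min(rect[1])<45:
                d=np.linalg.svd(p-p.mean(0),full_matrices=False)[2][0]
                print(k,s[i,4],'ctr xy mm',(240-ce[i,1])/8,(240-ce[i,0])/8,'ang mod pi',np.arctan2(d[1],d[0])%np.pi,rect[1])
E
python3 -c "
from h import *
line_angle(1);line_angle(2)"
```

```text
1 3789 ctr xy mm -5.075085774610713 3.2120942201108456 ang mod pi 2.5485559458202554 (25.313745498657227, 160.5679168701172)
1 835 ctr xy mm -19.53428143712575 9.87185628742515 ang mod pi 2.5347548364530725 (22.353374481201172, 41.46581268310547)
1 1135 ctr xy mm -21.332378854625553 -15.09647577092511 ang mod pi 1.7324549916877257 (60.89702606201172, 28.531099319458008)
1 952 ctr xy mm -28.027048319327733 -7.703912815126053 ang mod pi 1.9220168800458932 (16.76007080078125, 96.13323974609375)
2 511 ctr xy mm 11.620352250489237 29.088551859099805 ang mod pi 0.11740851619316306 (19.999996185302734, 40.99999237060547)
2 3713 ctr xy mm -4.9003501211958 3.0535281443576636 ang mod pi 2.5480824252998713 (24.255178451538086, 161.1291961669922)
2 704 ctr xy mm -20.951882102272727 23.453480113636363 ang mod pi 0.5050135385975576 (126.65238952636719, 15.349580764770508)
2 799 ctr xy mm -21.78332290362954 12.483416770963704 ang mod pi 2.551648405107989 (20.30181884765625, 41.67881774902344)
2 1129 ctr xy mm -27.981399468556248 28.022807794508413 ang mod pi 0.8346582465209904 (54.0, 42.0)
```

```bash
python3 -m creep '[-0.35,0,-0.5,0,0,0,0,0.12,0,0,0,0.12,0,0,0,0]'; python3 -c "
from h import *
s=st();print(s['tcp_rot'].T@(np.array([.5808,-.0293,.2115])-s['tool_pos'])*100)"
```

```text
time: 2.67
tool_pos: [0.5844, -0.0305, 0.2612]
tcp_rot: [[0.562, 0.008, -0.827], [0.827, -0.007, 0.562], [-0.001, -1.0, -0.01]]
force: [-0.1, 0.6, 0.9]
opening: 1.001
t 2.6667 p [ 0.5844 -0.0305  0.2612] yaw x 0.9744313957317525 ydir [ 0.0079 -0.0068 -0.9999] F [-0.1444  0.5653  0.8651] T [-0.0301 -0.0061  0.0191] q [-0.1626  0.4022  1.6263 -0.0061  1.1041 -1.1343] op 1.001492669521706
[-0.0987  4.9627  0.4167]
```

```bash
python3 -m creep '[-0.1,2,0.4,0,0,0,0,0]'; python3 -c "
from h import *
s=st();print(s['tcp_rot'].T@(np.array([.5808,-.0293,.2115])-s['tool_pos'])*100)"
```

```text
time: 2.83
tool_pos: [0.5823, -0.03, 0.2447]
tcp_rot: [[0.556, 0.014, -0.831], [0.831, -0.008, 0.556], [0.001, -1.0, -0.016]]
force: [-0.3, -0.2, -0.9]
opening: 0.996
t 2.8333 p [ 0.5823 -0.03    0.2447] yaw x 0.9809178518330327 ydir [ 0.0139 -0.0079 -0.9999] F [-0.3155 -0.1685 -0.8625] T [ 0.0171 -0.0007  0.0388] q [-0.1623  0.4126  1.6568 -0.0063  1.0571 -1.1401] op 0.9958393837229762
[-0.0296  3.3147  0.2153]
```

```bash
python3 -m creep '[0,0.8,0.1,0,0,0.8,0.1,0,0,0.8,0,0,0,0,0,0]'; python3 -c "
from h import *
s=st();print(s['tcp_rot'].T@(np.array([.5808,-.0293,.2115])-s['tool_pos'])*100)"
```

```text
time: 3.17
tool_pos: [0.5828, -0.0298, 0.2231]
tcp_rot: [[0.55, 0.02, -0.835], [0.835, -0.009, 0.55], [0.003, -1.0, -0.021]]
force: [0.1, 0.4, -0.5]
opening: 1.002
t 3.1667 p [ 0.5828 -0.0298  0.2231] yaw x 0.9886731792119537 ydir [ 0.0196 -0.0089 -0.9998] F [ 0.0656  0.4081 -0.4656] T [ 0.0173 -0.0782  0.0022] q [-0.1618  0.4333  1.6857 -0.0067  1.0017 -1.1469] op 1.0024996918486595
[-0.0712  1.1578  0.2231]
```

```bash
python3 -m creep '[-0.05,0.6,0.2,0.01,0,0.5,0,0,0,0,0,0]'; python3 -c "
from h import *
s=st();print(s['tcp_rot'].T@(np.array([.5808,-.0293,.2115])-s['tool_pos'])*100)
c=robot.get_calibration('wrist');im=robot.read_camera('wrist');cv2.imwrite('pics/w3.png',im[:,:,::-1]);np.save('c3.npy',c,allow_pickle=True)
st()
"
```

```text
time: 3.42
tool_pos: [0.5813, -0.0293, 0.2112]
tcp_rot: [[0.558, 0.02, -0.83], [0.83, -0.009, 0.558], [0.004, -1.0, -0.021]]
force: [-0.6, -0.2, 0.4]
opening: 1.0
t 3.4167 p [ 0.5813 -0.0293  0.2112] yaw x 0.9788188914615197 ydir [ 0.0197 -0.009  -0.9998] F [-0.5952 -0.1779  0.4383] T [-0.0248 -0.0096  0.0192] q [-0.1613  0.444   1.7036 -0.0069  0.973  -1.1362] op 0.9997576516391642
[-0.0277 -0.0328  0.0349]
t 3.4667 p [ 0.5813 -0.0293  0.2115] yaw x 0.9787950150765568 ydir [ 0.0199 -0.009  -0.9998] F [ 0.9831 -0.54    0.0282] T [ 0.0194  0.0271 -0.0513] q [-0.1613  0.4437  1.7032 -0.0069  0.9737 -1.1362] op 0.9973357796103023
```

View pics/w3.png

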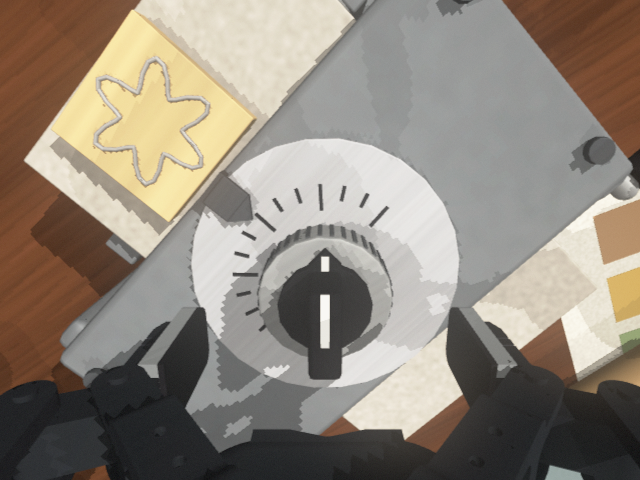

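```bash
python3 -m creep '[0,0,0,0,0,0,0,0,0,0,0,0,0,0,0,0,0,0,0,0,0,0,0,0,0,0,0,0,0,0,0,0]' 0; python3 -c "
from h import *
st()"
```

```text
time: 4.13
tool_pos: [0.5811, -0.0303, 0.2127]
tcp_rot: [[0.558, 0.02, -0.83], [0.83, -0.011, 0.558], [0.002, -1.0, -0.023]]
force: [2.2, 3.0, -3.0]
opening: 0.122
t 4.1333 p [ 0.5811 -0.0303  0.2127] yaw x 0.9791471743019505 ydir [ 0.0199 -0.0108 -0.9997] F [ 2.2048  3.0481 -3.0404] T [ 0.5644 -0.3765 -0.0363] q [-0.1623  0.4421  1.7023 -0.009   0.9758 -1.1364] op 0.12211575026464357
```

```bash
python3 -m creep '[0,0,0,-0.08,0,0,0,-0.08,0,0,0,-0.08,0,0,0,-0.08,0,0,0,0]'; python3 -c "
from h import *
st()"
```

```text
time: 4.55
tool_pos: [0.5811, -0.0301, 0.2126]
tcp_rot: [[0.261, 0.02, -0.965], [0.965, -0.008, 0.261], [-0.003, -1.0, -0.022]]
force: [-0.1, -1.6, -0.7]
opening: 0.12
t 4.55 p [ 0.5811 -0.0301  0.2126] yaw x 1.3067060108647592 ydir [ 0.0203 -0.0082 -0.9998] F [-0.0574 -1.5987 -0.6855] T [ 0.1335 -0.0031 -0.3079] q [-0.1631  0.4421  1.7025 -0.0058  0.9756 -1.4666] op 0.12040085485636279
```

```bash
python3 -m creep '[0,0,0,-0.08,0,0,0,-0.08,0,0,0,-0.08,0,0,0,-0.08,0,0,0,-0.08,0,0,0,-0.08,0,0,0,0]'; python3 -c "
from h import *
st()
c=robot.get_calibration('wrist');im=robot.read_camera('wrist');cv2.imwrite('pics/w4.png',im[:,:,::-1]);np.save('c4.npy',c,allow_pickle=True)
"
```

```text
time: 5.13
tool_pos: [0.5811, -0.0299, 0.2126]
tcp_rot: [[-0.21, 0.02, -0.978], [0.978, -0.005, -0.21], [-0.009, -1.0, -0.019]]
force: [-0.3, -1.3, -0.2]
opening: 0.124
t 5.1333 p [ 0.5811 -0.0299  0.2126] yaw x 1.7819591743932133 ydir [ 0.0204 -0.005  -0.9998] F [-0.3269 -1.335  -0.1853] T [ 0.3155 -0.0037 -0.2037] q [-0.1643  0.4421  1.7025 -0.0019  0.9761 -1.9452] op 0.12363641795770955
```

View pics/w4.png

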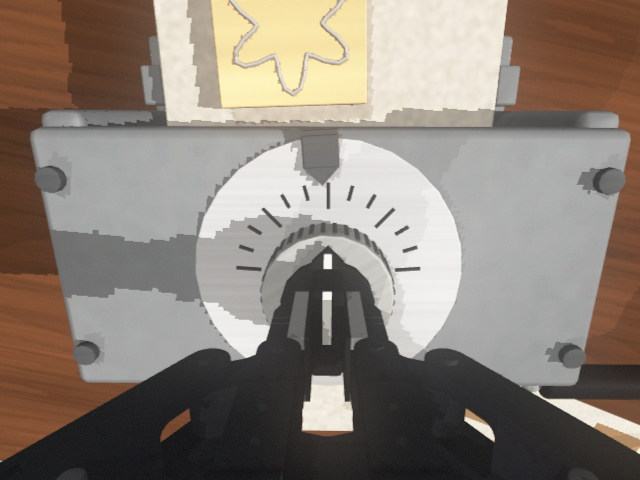

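```bash
python3 -c "
import cv2
im=cv2.imread('pics/w4.png')
cv2.imwrite('pics/w4t.png',cv2.resize(im[130:350,250:410],None,fx=3.5,fy=3.5,interpolation=2)[:600])
cv2.imwrite('pics/w4u.png',cv2.resize(im[125:195,285:355],None,fx=8,fy=8,interpolation=2))
from h import *
line_angle(4)"
```

```text
4 536 ctr xy mm -14.164878731343286 -3.715018656716417 ang mod pi 2.7684354525278243 (23.53710174560547, 23.956159591674805)
4 1272 ctr xy mm -26.489583333333336 -18.480345911949684 ang mod pi 2.4524452147804015 (30.683074951171875, 77.89069366455078)
4 780 ctr xy mm -26.28894230769231 -6.1086538461538495 ang mod pi 0.19124181703800103 (39.8115234375, 20.03451919555664)
```

View pics/w4t.png

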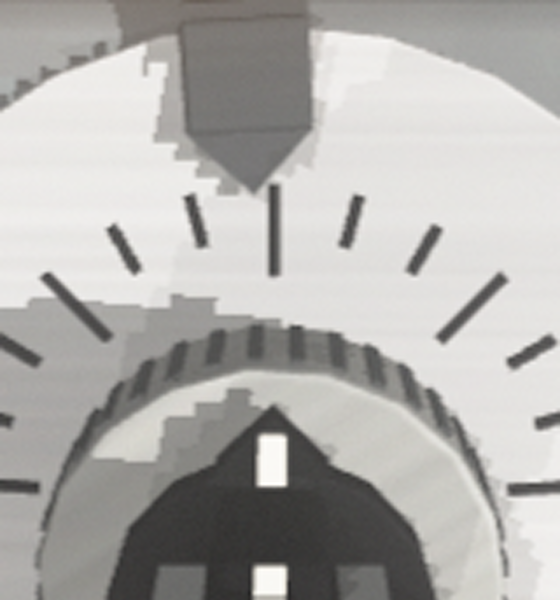

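View pics/w4u.png

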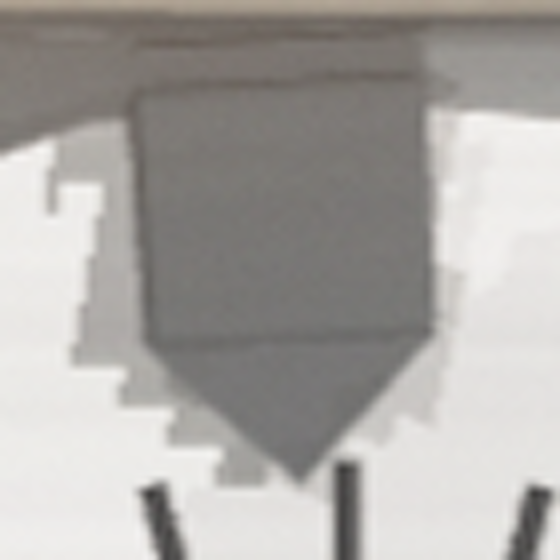

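Run:
```python
from h import *
c=np.load('c4.npy',allow_pickle=True).item()
for ax in ((.5808,-.0293),(.5811,-.030)):
    for n,u,v,z in (('peak',322.5,185,.1773),('peaklow',322.5,185,.1735),('sh',321.4,167.2,.1773),('out',319.6,135.6,.1773),('tip',328,246.3,.208)):
        p=atz(c,u,v,z)[:2]-ax; print(n,p*1000,np.hypot(*p),np.arctan2(p[1],p[0])%(2*np.pi))
# white line cols
im=cv2.imread('pics/w4.png')
for y in (252,260,268,295,310,325,340):
    r=im[y,300:350].min(1).astype(float); w=np.clip(r-120,0,None);w[:15]=0;w[40:]=0; u=300+(w*np.arange(50)).sum()/w.sum();print(y,u)
a=atz(c,327,338,.2303);
```

```text
peak [-41.3384 -11.962 ] 0.04303432254221018 3.423266006365319
peaklow [-40.6783 -11.8993] 0.042383018670207995 3.426174160598926
sh [-48.8547 -14.0332] 0.05083023089139139 3.4213066431048427
out [-61.7396 -17.5167] 0.06417640734672933 3.4180471558393437
tip [-24.082   -5.5667] 0.024717001872221867 3.3687604449428386
peak [-41.6384 -11.262 ] 0.04313454772294375 3.405743117864615
peaklow [-40.9783 -11.1993] 0.042481152123160844 3.4083753936154615
sh [-49.1547 -13.3332] 0.05093092022629259 3.4064699573211374
out [-62.0396 -16.8167] 0.06427839132396371 3.406296367332632
tip [-24.382   -4.8667] 0.02486294299350692 3.3386073365885656
252 334.78028169014084
260 327.2631048387097
268 327.25938189845476
295 326.7608695652174
310 326.56774193548387
325 326.736
340 326.5367647058824
```

```bash
python3 -m creep '[0,0,0,-0.06,0,0,0,0,0,0,0,0]'; python3 -c "
from h import *
st()
c=robot.get_calibration('wrist');im=robot.read_camera('wrist');cv2.imwrite('pics/w5.png',im[:,:,::-1]);np.save('c5.npy',c,allow_pickle=True)
cv2.imwrite('pics/w5t.png',cv2.resize(im[120:350,250:410,::-1],None,fx=3.5,fy=3.5,interpolation=2)[:600])
"
```

```text
time: 5.43
tool_pos: [0.5811, -0.0299, 0.2127]
tcp_rot: [[-0.252, 0.02, -0.967], [0.968, -0.005, -0.252], [-0.01, -1.0, -0.019]]
force: [1.1, -0.7, -1.4]
opening: 0.126
t 5.4333 p [ 0.5811 -0.0299  0.2127] yaw x 1.8257592594871512 ydir [ 0.0203 -0.0047 -0.9998] F [ 1.0782 -0.6775 -1.3625] T [ 0.347  -0.0352 -0.072 ] q [-0.1643  0.4421  1.7025 -0.0015  0.9762 -1.9893] op 0.1259341776223366
```

View pics/w5t.png

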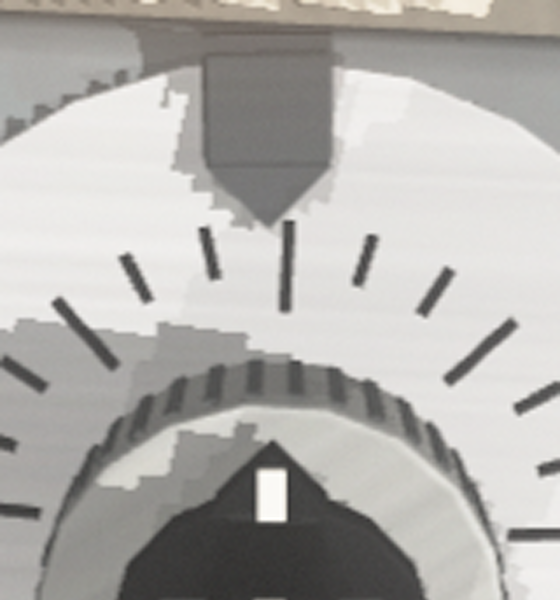

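```bash
python3 -m creep '[0,0,0,-0.025,0,0,0,0,0,0,0,0]'; python3 -m creep '[0,0,0,0,0,0,0,0,0,0,0,0,0,0,0,0]' 1;python3 -c "
from h import *
st()
c=robot.get_calibration('wrist');im=robot.read_camera('wrist');cv2.imwrite('pics/w6.png',im[:,:,::-1]);np.save('c6.npy',c,allow_pickle=True)
cv2.imwrite('pics/w6t.png',cv2.resize(im[120:380,250:410,::-1],None,fx=2.3,fy=2.3,interpolation=2)[:600])
line_angle(6)
"
```

```text
time: 5.73
tool_pos: [0.5811, -0.0299, 0.2126]
tcp_rot: [[-0.273, 0.02, -0.962], [0.962, -0.004, -0.273], [-0.01, -1.0, -0.018]]
force: [-0.5, -1.7, 1.2]
opening: 0.125
time: 6.07
tool_pos: [0.5812, -0.0299, 0.2127]
tcp_rot: [[-0.274, 0.021, -0.962], [0.962, -0.006, -0.274], [-0.011, -1.0, -0.018]]
force: [-0.4, -0.1, -0.2]
opening: 0.688
t 6.0667 p [ 0.5812 -0.0299  0.2127] yaw x 1.8481303640577034 ydir [ 0.0207 -0.0056 -0.9998] F [-0.4151 -0.0912 -0.2223] T [0.0089 0.001  0.0209] q [-0.1638  0.4421  1.7023 -0.0026  0.9759 -2.0106] op 0.6880993049375963
6 435 ctr xy mm 28.864942528735632 26.520689655172415 ang mod pi 2.051708127706756 (23.0, 33.0)
6 487 ctr xy mm 23.860369609856264 25.65811088295688 ang mod pi 1.125626353280969 (41.51337432861328, 18.666704177856445)
6 772 ctr xy mm -25.86253238341969 -7.74400906735751 ang mod pi 0.2745768973066789 (40.26042938232422, 19.90275764465332)
```

View pics/w6t.png

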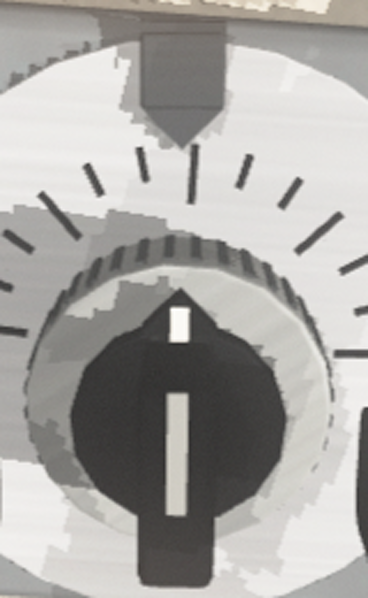

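```bash
python3 -m creep '[0,0,0,-0.1,0,0,0,-0.1,0,0,0,-0.1,0,0,0,-0.1,0,0,0,-0.05,0,0,0,0]' 1; python3 -c "
from h import *
s=st();print(s['tcp_rot'].T@(np.array([.5811,-.0299,.181])-s['tool_pos'])*100)"
```

```text
time: 6.62
tool_pos: [0.5813, -0.0296, 0.213]
tcp_rot: [[-0.681, 0.021, -0.732], [0.732, -0.006, -0.682], [-0.019, -1.0, -0.011]]
force: [0.1, 0.7, 0.1]
opening: 1.002
t 6.6167 p [ 0.5813 -0.0296  0.213 ] yaw x 2.320521376692699 ydir [ 0.0212 -0.0062 -0.9998] F [0.1285 0.7142 0.1284] T [-0.0233 -0.0024 -0.0065] q [-0.1632  0.4417  1.7021 -0.0032  0.9758 -2.482 ] op 1.0015055894347833
[0.0575 3.1963 0.0728]
```

```bash
python3 -m creep '[0,1,0,0,0,1,0,0,0,0,0,0]'; python3 -c "
from h import *
s=st();print(s['tcp_rot'].T@(np.array([.5811,-.0299,.181])-s['tool_pos'])*100)"
```

```text
time: 6.87
tool_pos: [0.5819, -0.0297, 0.1914]
tcp_rot: [[-0.678, 0.022, -0.735], [0.735, -0.006, -0.678], [-0.02, -1.0, -0.012]]
force: [-0.0, 1.9, 0.1]
opening: 1.001
t 6.8667 p [ 0.5819 -0.0297  0.1914] yaw x 2.3158393671971407 ydir [ 0.0222 -0.0064 -0.9997] F [-0.0395  1.885   0.1372] T [ 0.0252  0.0506 -0.0236] q [-0.1631  0.4666  1.7254 -0.0034  0.9266 -2.4771] op 1.0012107364537555
[0.0576 1.0337 0.0815]
```

```bash
python3 -m creep '[0.05,0.6,0.1,0,0,0.4,0,0,0,0,0,0]'; python3 -c "
from h import *
s=st();print(s['tcp_rot'].T@(np.array([.5811,-.0299,.181])-s['tool_pos'])*100)
c=robot.get_calibration('wrist');im=robot.read_camera('wrist');cv2.imwrite('pics/w7.png',im[:,:,::-1]);np.save('c7.npy',c,allow_pickle=True)
"
```

```text
time: 7.12
tool_pos: [0.5806, -0.03, 0.179]
tcp_rot: [[-0.676, 0.02, -0.737], [0.737, -0.006, -0.676], [-0.018, -1.0, -0.011]]
force: [0.2, 0.0, 0.2]
opening: 0.994
t 7.1167 p [ 0.5806 -0.03    0.179 ] yaw x 2.3134494554316434 ydir [ 0.0201 -0.0061 -0.9998] F [0.1949 0.0128 0.2068] T [-0.0252  0.0163  0.0001] q [-0.1641  0.4803  1.7402 -0.0035  0.9002 -2.4755] op 0.9944229140091431
[-0.0298 -0.1998 -0.0527]
```

View pics/w7.png

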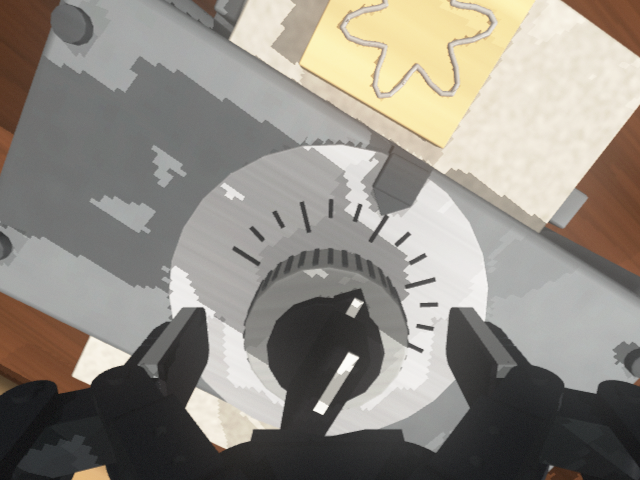

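```bash
python3 -m creep '[0,-0.25,0,0,0,0,0,0]'; python3 -m creep '[0,0,0,0,0,0,0,0,0,0,0,0,0,0,0,0,0,0,0,0]' 0; python3 -c "
from h import *
s=st()"
```

```text
time: 7.33
tool_pos: [0.5806, -0.0301, 0.182]
tcp_rot: [[-0.676, 0.02, -0.737], [0.737, -0.006, -0.676], [-0.018, -1.0, -0.011]]
force: [-0.6, 0.5, -0.0]
opening: 1.0
time: 7.75
tool_pos: [0.581, -0.0302, 0.1836]
tcp_rot: [[-0.676, 0.022, -0.737], [0.737, -0.007, -0.676], [-0.02, -1.0, -0.012]]
force: [0.9, -0.8, -2.3]
opening: 0.632
t 7.75 p [ 0.581  -0.0302  0.1836] yaw x 2.3130213696522253 ydir [ 0.0224 -0.0067 -0.9997] F [ 0.9112 -0.7564 -2.2761] T [ 0.0135 -0.0642 -0.0096] q [-0.1641  0.4746  1.7358 -0.0037  0.908  -2.475 ] op 0.6315237424455755
```

```bash
cat > chk.py <<'E'
from cell import robot
import numpy as np,sys
s=robot.get_state();R=s["tcp_rot"]
print("t %.2f yaw %.4f Tz %.3f q6 %.4f eff6 %.3f z %.4f p %.4f %.4f F"%(s["time"],np.arctan2(R[1,0],R[0,0]),s["torque"][2],s["qpos"][5],s["joint_efforts"][5],s["tool_pos"][2],*s["tool_pos"][:2]),np.round(s["force"],1))
sys.exit(1 if s["torque"][2]>0.14 else 0)
E
P() { python3 chk.py; }
python3 -m creep '[0,0,0,0.04]'>/dev/null; P && python3 -m creep '[0,0,0,0.04]'>/dev/null; P && python3 -m creep '[0,0,0,0.04]'>/dev/null;P
```

```text
t 7.83 yaw 2.2736 Tz 0.082 q6 -2.4356 eff6 -1.427 z 0.1835 p 0.5810 -0.0302 F [ 0.1 -0.1 -0.3]
t 7.92 yaw 2.2320 Tz 0.076 q6 -2.3939 eff6 -0.860 z 0.1835 p 0.5810 -0.0302 F [-0.1  0.2  0.2]
t 8.00 yaw 2.1901 Tz 0.025 q6 -2.3521 eff6 -0.820 z 0.1835 p 0.5810 -0.0302 F [-1.5 -0.2  0.4]
```

```bash
P() { python3 chk.py; }
python3 -m creep '[0,0,0,0.04]'>/dev/null && P && python3 -m creep '[0,0,0,0.04]'>/dev/null && P && python3 -m creep '[0,0,0,0.04]'>/dev/null && P && python3 -m creep '[0,0,0,0.04]'>/dev/null && P && python3 -m creep '[0,0,0,0.04]'>/dev/null && P && python3 -m creep '[0,0,0,0.04]'>/dev/null && P && python3 -m creep '[0,0,0,0.04]'>/dev/null && P && python3 -m creep '[0,0,0,0.04]'>/dev/null && P
```

```text
t 8.08 yaw 2.1482 Tz 0.069 q6 -2.3101 eff6 -0.786 z 0.1835 p 0.5810 -0.0302 F [-0.7  0.   0.1]
t 8.17 yaw 2.1063 Tz 0.070 q6 -2.2681 eff6 -0.780 z 0.1836 p 0.5810 -0.0302 F [-0.4  0.   0.3]
t 8.25 yaw 2.0644 Tz 0.017 q6 -2.2261 eff6 -0.777 z 0.1835 p 0.5810 -0.0302 F [-0.5 -0.4  0.1]
t 8.33 yaw 2.0225 Tz 0.016 q6 -2.1841 eff6 -0.776 z 0.1835 p 0.5810 -0.0303 F [-1.  -0.3 -0. ]
t 8.42 yaw 1.9806 Tz 0.074 q6 -2.1421 eff6 -0.776 z 0.1835 p 0.5810 -0.0303 F [ 0.1  0.4 -0.1]
t 8.50 yaw 1.9387 Tz 0.028 q6 -2.1001 eff6 -0.776 z 0.1835 p 0.5810 -0.0303 F [-1.1 -0.1  0.6]
t 8.58 yaw 1.8968 Tz 0.008 q6 -2.0581 eff6 -0.775 z 0.1835 p 0.5810 -0.0303 F [-1.1 -0.   0.2]
t 8.67 yaw 1.8550 Tz 0.072 q6 -2.0161 eff6 -0.775 z 0.1835 p 0.5810 -0.0303 F [-0.4  0.2  0.4]
```

```bash
sed -i 's/>0.14 else 0/>0.14 or s["joint_efforts"][5]<-0.83 else 0/' chk.py; P() { python3 chk.py; }
python3 -m creep '[0,0,0,0.04]'>/dev/null && P && python3 -m creep '[0,0,0,0.04]'>/dev/null && P && python3 -m creep '[0,0,0,0.04]'>/dev/null && P && python3 -m creep '[0,0,0,0.04]'>/dev/null && P && python3 -m creep '[0,0,0,0.04]'>/dev/null && P && python3 -m creep '[0,0,0,0.04]'>/dev/null && P && python3 -m creep '[0,0,0,0.04]'>/dev/null && P && python3 -m creep '[0,0,0,0.04]'>/dev/null && P
```

```text
t 8.75 yaw 1.8130 Tz 0.057 q6 -1.9740 eff6 -0.775 z 0.1835 p 0.5810 -0.0303 F [-0.4 -0.6  0.2]
t 8.83 yaw 1.7711 Tz 0.068 q6 -1.9320 eff6 -0.774 z 0.1835 p 0.5810 -0.0303 F [ 0.4 -1.   1.1]
t 8.92 yaw 1.7293 Tz 0.021 q6 -1.8900 eff6 -0.774 z 0.1835 p 0.5810 -0.0304 F [0.7 0.7 0.1]
t 9.00 yaw 1.6876 Tz 0.276 q6 -1.8481 eff6 -0.528 z 0.1835 p 0.5810 -0.0304 F [-0.3 -0.4  0.4]
```

```bash
python3 -m creep '[0,0,0,0.02]'; python3 chk.py
```

```text
time: 9.08
tool_pos: [0.581, -0.0304, 0.1835]
tcp_rot: [[-0.095, 0.023, -0.995], [0.995, -0.009, -0.095], [-0.011, -1.0, -0.022]]
force: [-0.7, 0.5, -0.1]
opening: 0.627
t 9.08 yaw 1.6662 Tz 0.380 q6 -1.8264 eff6 0.343 z 0.1835 p 0.5810 -0.0304 F [-0.7  0.5 -0.1]
```

```bash
python3 -m creep '[0,0,0,0.008]'; python3 chk.py
```

```text
time: 9.17
tool_pos: [0.5809, -0.0304, 0.1835]
tcp_rot: [[-0.087, 0.023, -0.996], [0.996, -0.009, -0.087], [-0.011, -1.0, -0.022]]
force: [-0.7, 0.6, 0.7]
opening: 0.633
t 9.17 yaw 1.6581 Tz 0.363 q6 -1.8180 eff6 0.556 z 0.1835 p 0.5809 -0.0304 F [-0.7  0.6  0.7]
```

```bash
python3 -m creep '[0,0,0,0]' >/dev/null; python3 chk.py;  python3 -m creep '[0,0,0,0]' >/dev/null; python3 chk.py; python3 -c "
from h import *
c=robot.get_calibration('wrist');im=robot.read_camera('wrist');cv2.imwrite('pics/w8.png',im[:,:,::-1]);np.save('c8.npy',c,allow_pickle=True)
line_angle(8)"; python3 chk.py
```

```text
t 9.25 yaw 1.6587 Tz 0.317 q6 -1.8184 eff6 0.509 z 0.1835 p 0.5810 -0.0304 F [0.5 1.1 0.2]
t 9.33 yaw 1.6597 Tz 0.267 q6 -1.8193 eff6 0.312 z 0.1835 p 0.5809 -0.0304 F [-0.5 -0.  -0.4]
8 605 ctr xy mm 14.296074380165289 -5.575413223140494 ang mod pi 1.5626381130960036 (19.0, 55.0)
8 620 ctr xy mm -27.97278225806452 -5.758467741935483 ang mod pi 0.31961085196115047 (34.6437873840332, 19.55838966369629)
8 429 ctr xy mm -28.41695804195804 14.20541958041958 ang mod pi 0.47686127989359983 (27.0, 23.0)
t 9.38 yaw 1.6597 Tz 0.282 q6 -1.8192 eff6 0.283 z 0.1835 p 0.5810 -0.0304 F [0.1 1.2 0.2]
```

View pics/w8.png

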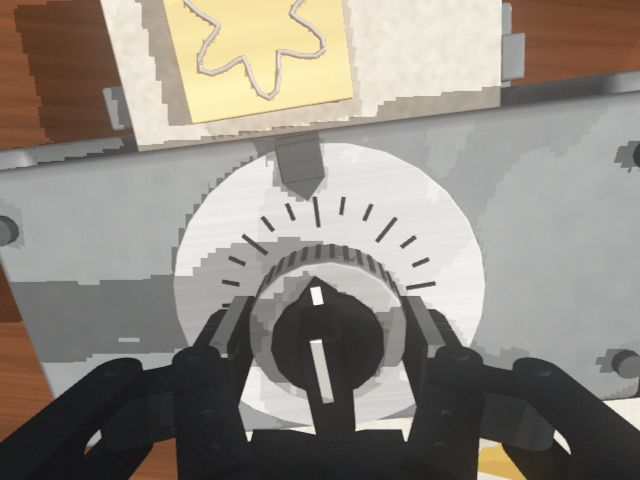

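```bash
python3 -m creep '[0,0,0,0,0,0,0,0,0,0,0,0,0,0,0,0,0,0,0,0,0,0,0,0]' 1; python3 -m creep '[0,-1,0,0,0,-1.5,0,0,0,-2,0,0,0,-2,0,0,0,-2,0,0,0,0,0,0,0,0,0,0]'; python3 -c "
from h import *
c=robot.get_calibration('wrist');im=robot.read_camera('wrist');cv2.imwrite('pics/w9.png',im[:,:,::-1]);np.save('c9.npy',c,allow_pickle=True)
st()
line_angle(9)"
```

```text
time: 9.88
tool_pos: [0.5812, -0.0304, 0.1835]
tcp_rot: [[-0.088, 0.023, -0.996], [0.996, -0.008, -0.089], [-0.01, -1.0, -0.023]]
force: [-0.4, 0.0, 0.8]
opening: 1.001
time: 10.47
tool_pos: [0.5788, -0.0296, 0.2759]
tcp_rot: [[-0.088, 0.023, -0.996], [0.996, -0.008, -0.088], [-0.01, -1.0, -0.023]]
force: [-0.7, 0.5, 0.6]
opening: 1.005
t 10.5167 p [ 0.5789 -0.0296  0.276 ] yaw x 1.6591019254980572 ydir [ 0.024  -0.0082 -0.9997] F [0.5949 0.0989 0.2824] T [-0.0027  0.0109 -0.0081] q [-0.1632  0.3747  1.6294 -0.0046  1.1125 -1.8204] op 0.997904075659648
9 473 ctr xy mm 28.3446088794926 27.732293868921776 ang mod pi 2.4898852006918477 (25.153045654296875, 32.879798889160156)
9 3792 ctr xy mm -5.880834651898731 -2.5121967299578074 ang mod pi 0.26244237239058776 (160.58929443359375, 25.346975326538086)
9 832 ctr xy mm -24.1875 -5.752854567307693 ang mod pi 0.2860253752540136 (41.47105407714844, 21.721553802490234)
9 3253 ctr xy mm -27.90262834306794 23.359091607746695 ang mod pi 1.6064557778346942 (114.0, 41.0)
```

View pics/w9.png

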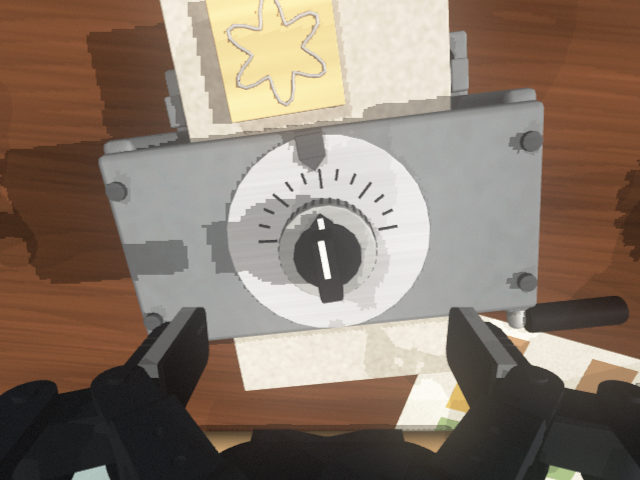

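```bash
python3 -c "
from h import *
im=cv2.imread('pics/w9.png');c=np.load('c9.npy',allow_pickle=True).item()
r=rectify(im,c,.1733,.5811,-.030);cv2.circle(r,(300,300),256,(0,0,255),1)
r2=rectify(im,c,.1773,.5811,-.030)
for a in (3.404,):
  p=(int(300-np.sin(a)*250),int(300-np.cos(a)*250))
  cv2.line(r2,(300,300),p,(0,0,255),1)
cv2.imwrite('pics/r9.png',r);cv2.imwrite('pics/r9t.png',cv2.resize(r2[380:580,250:500],None,fx=3,fy=3))"
```

```text
(no output)
```

View pics/r9.png

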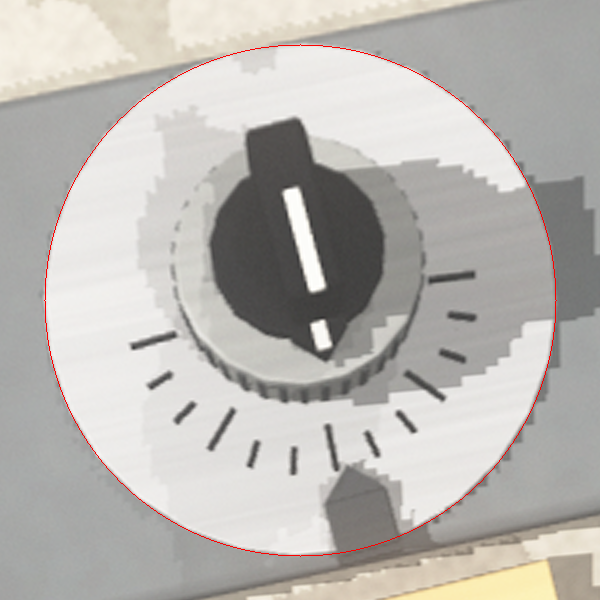

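View pics/r9t.png

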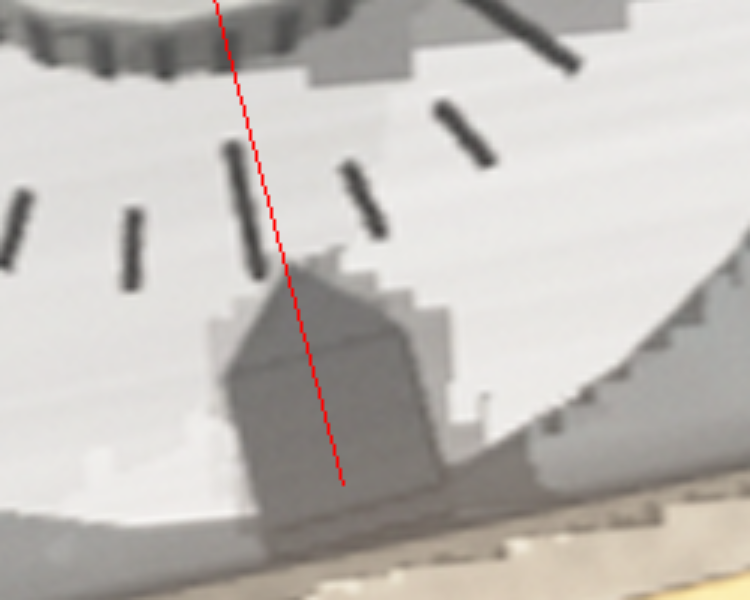

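```bash
python3 -c "
from cell import robot
robot.close_job();print(robot.get_state()['time'])"
```

```text
the job is handed in; nothing more can be done
the job is handed in; nothing more can be done
```

The dial is set at the tab and the lock ring is nipped. I handed the job in at about 10.5 s, with the gripper open and about 5 cm above the dial.

- **Dial:** I gripped the bar and turned it about 0.86 rad counter-clockwise. In the last picture, taken after tightening, the pointer stands at 3.404 rad and the tab at about 3.41. The dial's direction, drawn on the picture, passes through the tab's peak and middle. The last reading before tightening was 3.416; the 0.01 rad difference is about the measuring accuracy.
- **Lock ring:** I turned it clockwise from above in 0.04 rad steps until the torque jumped to 0.28 N m. I then turned it about 0.03 rad further.
- **Nip torque:** The last two readings while turning were 0.38 and 0.36 N m. By angle past the bite, the nip is roughly 0.04 to 0.05 rad.
- **Disagreement:** Held still, the ring read about 0.27 to 0.28 N m, which implies 0.47 N m while turning. That is higher than I measured, but all the figures lie within the 0.35 to 0.5 N m wanted.
- **Other checks:** The tool leaned by about 0.02 rad during the work, with no visible effect. I did not touch the tab, the die or anything around the press, and the tab and die look undisturbed in the last picture. I did not take new pictures of the tape, jar or flowers.

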